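# Zero the spice mill, set it five clicks open and lock it

### The job

Set up the spice mill: turn its black dial clockwise, gently, until it meets the zero stop (do not force it past the stop), then turn it back counter-clockwise exactly five clicks. After that slide the red lock tab fully home, leaving the dial on its fifth click, and do not disturb the spice jar or the tip jar.

Things in the scene. Friction and masses are not known exactly. Their poses are not given: they have to be found in the camera images.
- mill: fixed white spice mill, a block 112 (x) x 184 (y) mm, its aluminium deck 108 mm above the counter. Origin: centre of its underside on the counter; x to its back, y to its left, z up. On the deck: black dial at the left (x +8, y +42 mm), red lock tab at the front right, and a black filler lid at the back right (x +20, y -52 mm; 50 mm wide, 20 mm high; not needed).
- dial_axis (a point): point on the dial's upright axis, 140 mm above the counter, a good grip height; fixed to the mill, does not turn with the dial. The dial: round fluted black rubber knob, 40 mm across, from 116 to 152 mm above the counter, over a 56 mm dark collar; grip it at any yaw. Clockwise seen from above closes the mill; it starts 2, 3 or 4 clicks from zero, not marked anywhere, and can open to 9.
- dial_top (a point): centre of the dial's top face, 152 mm above the counter, fixed to the mill. The dial has 16 even clicks a turn (0.393 rad). Leaving a click it resists with up to 0.13 N m; past halfway it pulls on as much into the next, and rests there when let go. At click zero a sprung stop gives 0.2 N m at once, then 2 N m per rad; 0.45 N m (0.157 rad past zero) is forcing it. A 25 N grip holds it.
- burr (a joint): burr gap inside the mill, in m, driven by the dial: 0 at the zero stop, +0.00005 (0.05 mm) for each click counter-clockwise, negative when the dial is forced past zero. A click is far smaller than the noise of this reading, so clicks must be felt at the dial.
- lock (a joint): travel of the lock tab in m: 0 unlocked (starts at 0 to 0.003), 0.024 fully home against its end. It slides along the mill's -y (to the mill's right) with about 2 N of friction and stays where it is left. It does not move the dial.
- lock_top (a point): centre of the top face of the lock tab's red upright fin, moving with the tab. The fin is 20 mm (mill's x) by 10 mm (mill's y), its top 132 mm above the counter, 24 mm above the deck. The tab's foot is 24 x 18 mm, its top 6 mm above the deck. At 0 the fin stands at x -32, y -34 mm in the mill's frame.
- spice_jar: spice jar with green cap, 46 mm across, 106 mm tall, standing behind the mill to the right; origin at the centre of its underside
- tip_jar: small open glass jar, 66 mm across, 79 mm tall, standing behind the mill to the left; origin at the centre of its underside

How it is judged (in metres and radians):
On the way, in this order (a step that is already met when the one before it is completed fails the run):
1. the dial is turned clockwise to its zero stop (value of joint burr below 1e-05 m and value of joint lock below 0.006 m), for 0.1 s.
2. the dial stands five clicks open, the lock tab not yet pushed (value of joint burr between 0.000235 and 0.000265 m and value of joint lock below 0.006 m), for 0.2 s.
At the end, for the whole second after the job is handed in: the dial rests on its fifth click from zero (within 0.3 of a click) and the lock tab is home to within 3 mm of its 24 mm travel (value of joint burr between 0.000235 and 0.000265 m and value of joint lock above 0.021 m); the robot touches nothing.
It fails at once if the dial is forced past its zero stop by more than 0.4 of a click (value of joint burr below -2e-05 m).
It fails at once if the spice jar or the tip jar is moved by more than 30 mm (distance of any of spice_jar, tip_jar from where it was at the start of the episode above 0.03 m).
It also fails if it takes over 72 s, if anything falls off the work surface, if the arm or the gripper's body presses on something with over 40 N, if the wrist force passes 120 N, or if a joint passes its speed limit or range.

### The arm

A 6-joint arm with a two-finger parallel gripper is mounted at the origin on a cart in front of the work surface, level with it; the furniture and walls round the work are solid. World frame = base frame: x ahead of the robot, y to its left, z up, the work surface at z = 0. Lengths are in mm, angles in degrees, forces in N, time in s.
With the tool pointing down it reaches from about 300 to 950 mm from the base axis. Payload 3.1 kg.
Tool frame: the origin (TCP) lies between the finger pads; the fingertips stand ctrl.tcp_to_tips ahead of it and the grasp point (between the pads) is the TCP (ctrl.tcp_to_tips is the distance from the TCP to the fingertips, in mm); x points along the fingers, z is the direction in which the jaws open and shut, and the axes are right-handed (so a half turn about x gives the same grasp; the last joint's range is limited). The gripper opens to 85 mm and grips with 20 to 120 N. Pads are 22 mm wide; open, the fingers measure 114 mm over their backs; the gripper's body (76 mm by 85 mm) begins 54 mm behind the grasp point. The pads swing forward as they close: fully open they stand 13 mm farther back than shut.
Start: joints at [-72.519, 17.653, 93.61, -0, 68.738, -3.994], TCP at [228.778, -581.629, 250.272] pointing down, gripper open.
Joint ranges: [-175.34, 175.34], [-45.06, 112.39], [2.9, 150.54], [-68.45, 248.45], [3.09, 151.38], [-168.51, 168.51]. Speed limits (degrees/s): [159.86, 159.86, 180, 180, 180, 180].

### API

Orientations are given as a 3x3 rotation matrix whose columns are the frame's x, y, z axes.
In Python, from rig import ctrl gives the robot as it stands.
- The arm moves only by the tool jog_arm, never from a script. Its argument "steps" is a list of rows, each a list of 3 entries, a list of its own where there are three numbers: the shift along the tool's x, y, z in mm, then the turn, a rotation vector about the tool's x, y, z in units of 8 degrees (1.0 is 8 degrees), then the closure, from -1 (fully open) to 1 (shut). A call has 1 to 12 rows; each row is the pose to reach, as a shift and turn from the pose commanded when the call began, along the tool's axes at that moment; what a row does not reach only later rows make up. A row lasts 1/8 s, in which the tool goes at most 62.5 mm and 10.7 degrees, less where a joint would pass 70% of its speed; a pose out of reach is approached as far as the arm can. A call with a gripper value outside its range is refused whole. The fingers move at their own pace and stop on an object; "force" is the grip in N (left out, the last holds). Time passes only in rows, so rows that repeat a pose let the fingers close. It gives the time, the measured TCP pose, the force and the opening at its end, in the units of the state.
- ctrl.get_obs(): the state, without advancing time (a new reading comes with each control period).
- ctrl.snapshot(name): name is "side" or "top"; returns the picture (420x560x3 uint8, red, green, blue); there is no depth.
- ctrl.calibration(name): a dict with "mtx" (3x3 intrinsics, pixels), "extrinsics" (4x4, takes a point from world to camera coordinates). Camera axes: x right, y down, z forward; pixel columns grow to the right and rows downward; lengths in mm; the calibration is good to about 2 mm. A picture is of the moment at which its call begins. calibration takes no time and is no camera call.
- ctrl.job_done(): hands the job in, once; it reports no verdict.
Trained networks look in the newest picture that a camera, given by its name, has taken for a name from the list of things; names that differ only in an ending like _2 or _b are one class to them, and where a whole thing is asked for, a point or a joint stands for the part that bears it (a point fixed in the world has none). Each returns a list of dicts, best first, with "conf" (0 to 1); they miss things now and then, are a little off and sometimes report something else, mostly with a low value. They report only what shows in the picture. A call takes as long as a camera call.
- ctrl.boxes_of(query, camera): "xyz" ([x, y, z] in mm, in world coordinates, good to about 4 mm: the middle of the surface that is visible of it).
- ctrl.trace(query, camera): "mask" (420x560 bool, what is visible of it).
The state is a dict: "time_s": time; "joints": joint angles; "joint_velocities": joint speeds; "joint_efforts": joint torques, N m; "ee_pos": TCP position; "eef_rot": TCP orientation; "ft_force": force on the tool from outside, world axes, zero at the start; "torque": the same for the moment, N m; "width": opening from 0.0 (shut) to 1.0 (fully open).
Only numpy, scipy, OpenCV 4.12 (cv2) and the standard library are available. Lean on these libraries where they do the work, as an engineer would, in place of code of your own. Each camera call takes 0.05 s, during which the arm holds its last target.

## Working session

There is one attempt and no reset: what is moved stays moved. The work goes in short steps, Python scripts to look and compute and a tool call to move; the robot and the scene stay as the last step left them, time stands still between calls to the robot, and variables do not carry over. Pictures are saved under pics/ and viewed, and the job is handed in when it is done.

Besides the shell and the picture viewer there is one more tool, called after ">>>" as name(argument=value, ...), one argument or row to a line, values as JSON. jog_arm: Moves the arm, as the interface text tells. Its arguments: {"type":"object","properties":{"steps":{"type":"array","items":{"type":"array"}},"force":{"type":"number"}},"required":["steps"]}

```bash
mkdir -p pics; ls; python3 - <<'E'
from rig import ctrl
import cv2,numpy as np
o=ctrl.get_obs()
for k,v in o.items(): print(k,np.round(v,3).tolist())
print(ctrl.tcp_to_tips)
for n in("side","top"):
    p=ctrl.snapshot(n); cv2.imwrite(f"pics/{n}0.png",p[:,:,::-1])
    c=ctrl.calibration(n); print(n,np.round(c["mtx"],1).tolist(),np.round(c["extrinsics"],3).tolist())
    for q in("mill","dial_top","lock_top","spice_jar","tip_jar"):
        print(n,q,[(np.round(d["xyz"],1).tolist(),round(d["conf"],2)) for d in ctrl.boxes_of(q,n)][:3])
E
```

```text
pics
time_s 0.0
joints [-72.518, 17.705, 93.692, -0.001, 68.738, -3.994]
joint_velocities [-0.023, 0.05, -0.036, 0.032, 0.036, -0.048]
joint_efforts [0.001, -41.525, -27.666, -0.0, 0.01, -0.0]
ee_pos [228.54, -580.855, 249.025]
eef_rot [[-0.001, 0.931, 0.366], [0.002, 0.366, -0.931], [-1.0, 0.0, -0.002]]
ft_force [1.064, 0.021, 0.669]
torque [-0.045, -0.051, 0.003]
width 0.997
19.0
side [[401.8, 0.0, 276.1], [0.0, 401.8, 209.9], [0.0, 0.0, 1.0]] [[0.969, -0.249, 0.004, -510.299], [-0.09, -0.367, -0.926, 181.394], [0.232, 0.896, -0.378, 750.795], [0.0, 0.0, 0.0, 1.0]]
side mill [([434.5, -117.5, 90.8], 0.88)]
side dial_top [([429.2, -115.5, 91.3], 0.88)]
side lock_top [([410.3, -73.6, 123.7], 0.49)]
side spice_jar [([605.5, -186.5, 66.5], 0.61)]
side tip_jar [([670.6, 367.3, 51.3], 0.8)]
top [[453.8, 0.0, 277.3], [0.0, 453.8, 201.9], [0.0, 0.0, 1.0]] [[0.023, -1.0, -0.003, 62.149], [-0.999, -0.023, -0.036, 547.511], [0.036, 0.004, -0.999, 1194.657], [0.0, 0.0, 0.0, 1.0]]
top mill [([438.7, -29.1, 105.6], 0.77)]
top dial_top [([443.1, -30.5, 112.3], 0.87)]
top lock_top [([405.8, -69.8, 131.9], 0.57), ([440.7, -30.1, 104.5], 0.54)]
top spice_jar [([614.5, -155.1, 100.3], 0.68)]
top tip_jar []
```

View pics/side0.png

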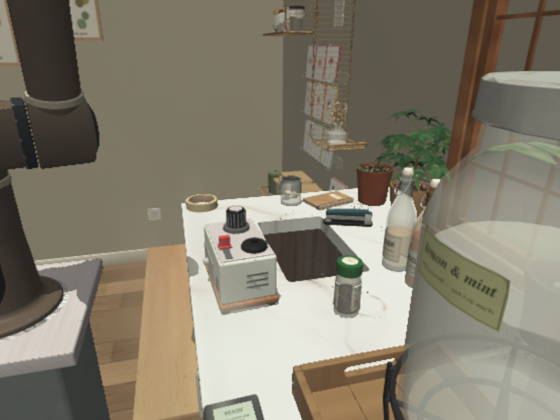

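View pics/top0.png

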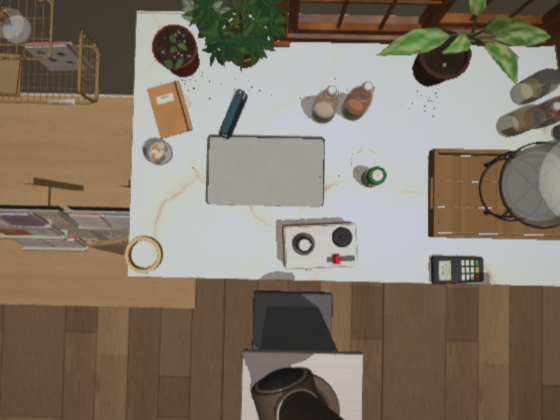

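```bash
python3 - <<'E'
import cv2
t=cv2.imread("pics/top0.png")[210:280,270:370]; s=cv2.imread("pics/side0.png")[195:310,195:285]
cv2.imwrite("pics/topc.png",cv2.resize(t,None,fx=8,fy=8,interpolation=cv2.INTER_CUBIC))
cv2.imwrite("pics/sidec.png",cv2.resize(s,None,fx=5,fy=5,interpolation=cv2.INTER_CUBIC))
E
```

```text
(no output)
```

View pics/topc.png

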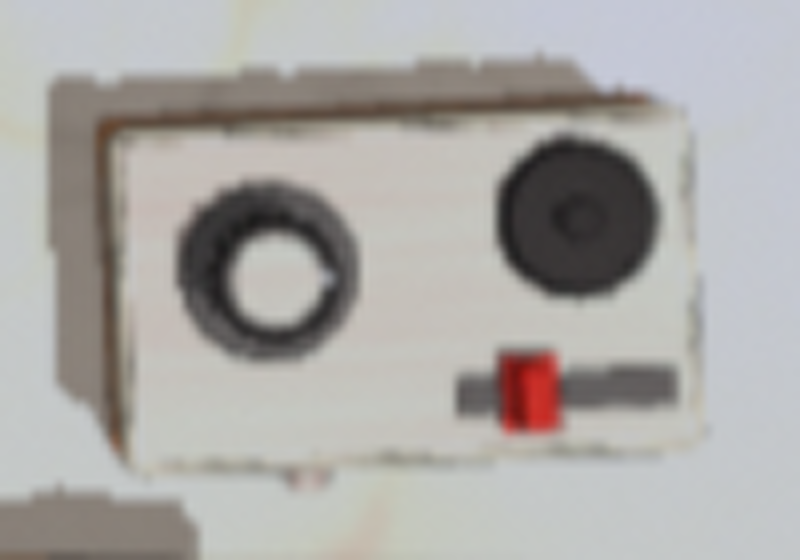

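View pics/sidec.png

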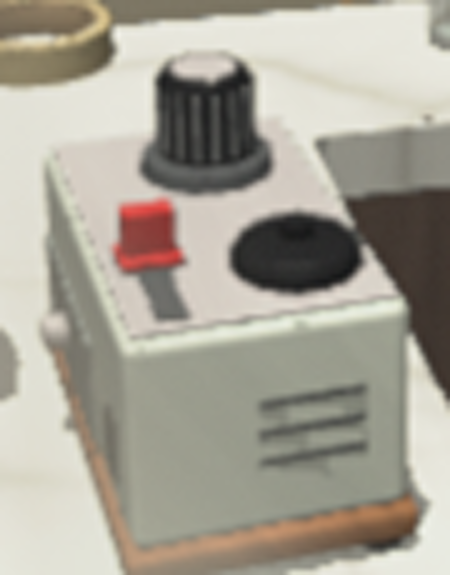

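```bash
cat > h.py <<'E'
import numpy as np,cv2
from rig import ctrl
def proj(n,p):
    c=ctrl.calibration(n);p=np.atleast_2d(p);q=p@c["extrinsics"][:3,:3].T+c["extrinsics"][:3,3];q=q@np.array(c["mtx"]).T
    return q[:,:2]/q[:,2:]
def ray(n,uv,z):
    c=ctrl.calibration(n);E=np.array(c["extrinsics"]);R=E[:3,:3];t=E[:3,3]
    d=R.T@np.linalg.inv(c["mtx"])@np.array([uv[0],uv[1],1.]);o=-R.T@t
    return o+d*(z-o[2])/d[2]
def st():
    o=ctrl.get_obs();print(round(o["time_s"],2),"pos",np.round(o["ee_pos"],1),"F",np.round(o["ft_force"],1),"T",np.round(o["torque"],3),"w",round(o["width"],3));return o
E
python3 - <<'E'
from h import *
from scipy.optimize import least_squares
T=lambda u,v:(270+(u+.5)/8-.5,210+(v+.5)/8-.5)
S=lambda u,v:(195+(u+.5)/5-.5,195+(v+.5)/5-.5)
f=[("top",(8,42,152),T(275,280)),("top",(20,-52,128),T(578,215)),
("top",(56,92,108),T(113,122)),("top",(56,-92,108),T(690,106)),("top",(-56,-92,108),T(705,440)),("top",(-56,92,108),T(125,468)),
("side",(8,42,152),S(205,67)),("side",(-56,92,108),S(50,160)),("side",(-56,-92,108),S(130,345)),("side",(56,-92,108),S(403,295))]
def W(x,p):
    c,s=np.cos(x[2]),np.sin(x[2]);return np.array([x[0]+c*p[0]-s*p[1],x[1]+s*p[0]+c*p[1],p[2]])
for cams in(("top",),("side",),("top","side")):
    r=lambda x:np.concatenate([proj(n,W(x,p))[0]-uv for n,p,uv in f if n in cams])
    s=least_squares(r,[440,-30,0.],loss="soft_l1",x_scale=[1,1,.01]);x=s.x
    print(cams,x[:2],np.degrees(x[2]),"dial",W(x,(8,42,152)),"lock0",W(x,(-32,-34,132)));print(np.round(r(x).reshape(-1,2),1).tolist())
print(ray("top",T(275,280),152),ray("side",S(205,67),152))
print("lock", ray("top",T(545,388),132),ray("side",S(145,207),132))
E
```

```text
('top',) [438.99480093 -32.21302988] 4.169611761767848 dial [443.91983845  10.2574776  152.        ] lock0 [409.55161319 -68.44973359 132.        ]
[[-0.2, -0.5], [0.5, 0.0], [-2.5, -0.5], [0.9, -2.3], [1.6, 2.1], [-1.7, 2.4]]
('side',) [442.35275317 -30.57379577] 4.648777730588433 dial [446.92244073  11.93641424 152.        ] lock0 [413.21363993 -67.0554635  132.        ]
[[0.8, -0.2], [-2.7, -4.2], [-1.0, 0.2], [6.0, 0.2]]
('top', 'side') [440.36991994 -31.81308503] 4.347612405586395 dial [445.1629909   10.67251808 152.        ] lock0 [411.03945058 -68.14108479 132.        ]
[[-0.3, -1.1], [0.3, -0.6], [-2.7, -1.0], [0.7, -3.0], [1.6, 1.4], [-1.7, 1.9], [0.0, 0.1], [-3.4, -4.0], [-2.4, 0.7], [4.9, 0.8]]
[442.6780194    9.81079703 152.        ] [445.21197953  11.37740285 152.        ]
lock [411.46149287 -72.07562691 132.        ] [409.49289135 -69.58461624 132.        ]
```

>>> jog_arm(
  steps=[
    [[0,70,-79],[-1.5,0,0],-1],
    [[0,139,-157],[-3,0,0],-1],
    [[0,208,-236],[-4.6,0,0],-1],
    [[0,278,-314],[-6.1,0,0],-1],
    [[0,347,-393],[-7.6,0,0],-1],
    [[0,417,-472],[-9.2,0,0],-1],
    [[0,417,-472],[-9.2,0,0],-1],
    [[0,417,-472],[-9.2,0,0],-1],
    [[0,417,-472],[-9.2,0,0],-1],
    [[0,417,-472],[-9.2,0,0],-1],
    [[0,417,-472],[-9.2,0,0],-1],
    [[0,417,-472],[-9.2,0,0],-1],
  ],
  force=25,
)

```text
time_s: 2.1
ee_pos: [443.9, 10.4, 250.3]
eef_rot: [[-0.0, -0.09, 0.996], [-0.001, 0.996, 0.09], [-1.0, -0.001, -0.0]]
ft_force: [-0.5, -0.6, 0.5]
width: 1.0
```

>>> jog_arm(
  steps=[
    [[40,0,0],[0,0,0],-1],
    [[70,0,0],[0,0,0],-1],
    [[80,0,0],[0,0,0],-1],
    [[80,0,0],[0,0,0],-1],
  ],
)

```text
time_s: 2.6
ee_pos: [443.7, 9.1, 170.1]
eef_rot: [[-0.001, -0.086, 0.996], [-0.0, 0.996, 0.086], [-1.0, 0.0, -0.001]]
ft_force: [-0.3, -0.3, 0.0]
width: 0.998
```

```bash
python3 - <<'E'
from h import *
st()
for n,(a,b,c,d) in dict(side=(150,310,180,320),top=(190,290,250,390)).items():
    p=ctrl.snapshot(n)[a:b,c:d,::-1];cv2.imwrite(f"pics/{n}1.png",cv2.resize(p,None,fx=4,fy=4,interpolation=cv2.INTER_CUBIC)[:600])
o=[ctrl.get_obs() for _ in range(1)]
E
```

```text
2.6 pos [443.7   9.1 170.1] F [-0.3 -0.3  0. ] T [-0.026 -0.034  0.024] w 0.998
```

View pics/side1.png

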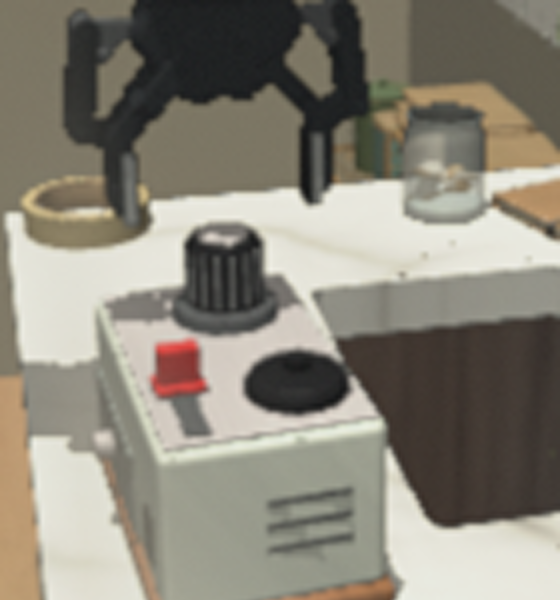

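View pics/top1.png

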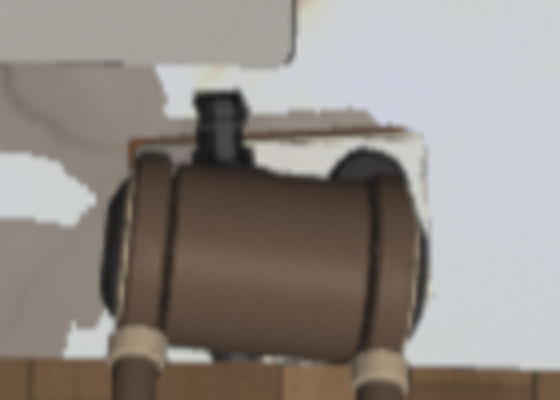

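>>> jog_arm(
  steps=[
    [[20,1,0],[0,0,0],-1],
    [[30,1,0],[0,0,0],-1],
    [[30,1,0],[0,0,0],-1],
    [[30,1,0],[0,0,0],1],
    [[30,1,0],[0,0,0],1],
    [[30,1,0],[0,0,0],1],
    [[30,1,0],[0,0,0],1],
    [[30,1,0],[0,0,0],1],
    [[30,1,0],[0,0,0],1],
    [[30,1,0],[0,0,0],1],
  ],
  force=27,
)

```text
time_s: 3.95
ee_pos: [443.4, 11.2, 141.1]
eef_rot: [[-0.002, -0.089, 0.996], [-0.0, 0.996, 0.089], [-1.0, -0.0, -0.002]]
ft_force: [-3.2, -1.2, 6.8]
width: 0.445
```

```bash
cat >> h.py <<'E'
def yaw():
    o=st();R=np.array(o["eef_rot"]);y=np.degrees(np.arctan2(R[1,2],R[0,2]));print("yaw",round(y,2),"j1,j6",np.round([o["joints"][0],o["joints"][5]],2));return y
E
python3 - <<'E'
from h import *
yaw()
p=ctrl.snapshot("side")[150:300,180:320,::-1];cv2.imwrite("pics/side2.png",cv2.resize(p,None,fx=4,fy=4,interpolation=cv2.INTER_CUBIC)[:600])
yaw()
E
```

```text
3.95 pos [443.4  11.2 141.1] F [-3.2 -1.2  6.8] T [-0.017  0.637  0.021] w 0.445
yaw 5.09 j1,j6 [-4.17 -9.25]
4.0 pos [443.4  11.2 141.1] F [-3.2 -0.4  6.2] T [-0.069  0.606  0.015] w 0.448
yaw 5.09 j1,j6 [-4.17 -9.24]
```

View pics/side2.png

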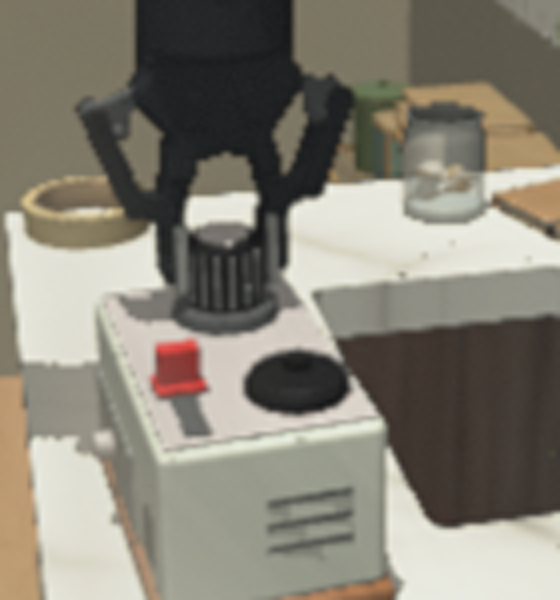

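>>> jog_arm(
  steps=[
    [[0,0,0],[0.35,0,0],1],
    [[0,0,0],[0.7,0,0],1],
    [[0,0,0],[0.7,0,0],1],
  ],
)

```text
time_s: 4.38
ee_pos: [443.6, 11.2, 141.2]
eef_rot: [[-0.001, 0.009, 1.0], [-0.0, 1.0, -0.009], [-1.0, -0.0, -0.001]]
ft_force: [-2.0, 0.1, 6.5]
width: 0.448
```

```bash
python3 -c "
from h import *
yaw();ctrl.snapshot('side');yaw()"
```

```text
4.38 pos [443.6  11.2 141.2] F [-2.   0.1  6.5] T [-0.002  0.554  0.108] w 0.448
yaw -0.51 j1,j6 [-4.17 -3.64]
4.42 pos [443.5  11.2 141.1] F [-3.8  0.1  7.7] T [-0.007  0.604  0.123] w 0.446
yaw -0.5 j1,j6 [-4.17 -3.65]
```

>>> jog_arm(
  steps=[
    [[0,0,0],[0.7,0,0],1],
    [[0,0,0],[1.4,0,0],1],
    [[0,0,0],[1.4,0,0],1],
  ],
)

```text
time_s: 4.8
ee_pos: [443.8, 11.1, 141.1]
eef_rot: [[-0.001, 0.204, 0.979], [-0.0, 0.979, -0.204], [-1.0, -0.0, -0.001]]
ft_force: [-2.6, -0.3, 5.6]
width: 0.444
```

```bash
python3 -c "
from h import *
yaw();ctrl.snapshot('side');yaw()"
```

```text
4.8 pos [443.8  11.1 141.1] F [-2.6 -0.3  5.6] T [-0.094  0.56  -0.067] w 0.444
yaw -11.76 j1,j6 [-4.17  7.6 ]
4.85 pos [443.8  11.1 141.2] F [-2.5 -1.3  6.6] T [-0.013  0.483 -0.107] w 0.449
yaw -11.74 j1,j6 [-4.17  7.58]
```

>>> jog_arm(
  steps=[
    [[0,0,0],[0.7,0,0],1],
    [[0,0,0],[1.7,0,0],1],
    [[0,0,0],[2.7,0,0],1],
    [[0,0,0],[3.4,0,0],1],
    [[0,0,0],[3.7,0,0],1],
    [[0,0,0],[3.97,0,0],1],
    [[0,0,0],[3.97,0,0],1],
  ],
)

```text
time_s: 5.72
ee_pos: [444.4, 10.9, 141.1]
eef_rot: [[0.001, 0.687, 0.726], [-0.001, 0.726, -0.687], [-1.0, -0.0, 0.001]]
ft_force: [-2.6, -3.1, 7.0]
width: 0.448
```

```bash
python3 -c "
from h import *
yaw();ctrl.snapshot('side');yaw()"
```

```text
5.72 pos [444.4  10.9 141.1] F [-2.6 -3.1  7. ] T [-0.058  0.285  0.109] w 0.448
yaw -43.43 j1,j6 [-4.18 39.28]
5.78 pos [444.4  10.9 141.1] F [-2.8 -2.2  5.7] T [-0.239  0.356  0.14 ] w 0.45
yaw -43.41 j1,j6 [-4.18 39.27]
```

>>> jog_arm(
  steps=[
    [[0,0,0],[0.7,0,0],1],
    [[0,0,0],[1.5,0,0],1],
    [[0,0,0],[2.1,0,0],1],
    [[0,0,0],[2.5,0,0],1],
    [[0,0,0],[2.81,0,0],1],
    [[0,0,0],[2.81,0,0],1],
  ],
)

```text
time_s: 6.52
ee_pos: [444.7, 10.6, 141.1]
eef_rot: [[0.002, 0.913, 0.409], [-0.002, 0.409, -0.913], [-1.0, 0.001, 0.002]]
ft_force: [-0.2, -3.2, 6.7]
width: 0.446
```

```bash
python3 -c "
from h import *
yaw();ctrl.snapshot('side');yaw()"
```

```text
6.53 pos [444.7  10.6 141.1] F [-0.2 -3.2  6.7] T [-0.276  0.062  0.127] w 0.446
yaw -65.88 j1,j6 [-4.2  61.75]
6.58 pos [444.7  10.5 141.1] F [-1.  -3.3  7.7] T [-0.266  0.11   0.052] w 0.45
yaw -65.87 j1,j6 [-4.2  61.73]
```

>>> jog_arm(
  steps=[
    [[0,0,0],[0.7,0,0],1],
    [[0,0,0],[1.5,0,0],1],
    [[0,0,0],[2.1,0,0],1],
    [[0,0,0],[2.4,0,0],1],
    [[0,0,0],[2.7,0,0],1],
    [[0,0,0],[2.7,0,0],1],
  ],
)

```text
time_s: 7.32
ee_pos: [444.9, 10.1, 141.2]
eef_rot: [[0.002, 0.999, 0.045], [-0.002, 0.045, -0.999], [-1.0, 0.002, 0.003]]
ft_force: [-1.7, -5.5, 6.1]
width: 0.446
```

```bash
python3 -c "
from h import *
yaw();ctrl.snapshot('side');yaw()"
```

```text
7.33 pos [444.9  10.1 141.2] F [-1.7 -5.5  6.1] T [-0.431  0.075  0.201] w 0.446
yaw -87.43 j1,j6 [-4.22 83.32]
7.38 pos [444.8  10.1 141.2] F [-1.1 -4.3  5.5] T [-0.402  0.034  0.214] w 0.447
yaw -87.42 j1,j6 [-4.22 83.31]
```

>>> jog_arm(
  steps=[
    [[0,0,0],[0.1,0,0],1],
    [[0,0,0],[0.2,0,0],1],
    [[0,0,0],[0.2,0,0],1],
  ],
)

```text
time_s: 7.75
ee_pos: [444.9, 10.1, 141.2]
eef_rot: [[0.002, 1.0, 0.017], [-0.003, 0.017, -1.0], [-1.0, 0.002, 0.003]]
ft_force: [-1.6, -5.3, 3.7]
width: 0.447
```

```bash
python3 -c "
from h import *
yaw();ctrl.snapshot('side');yaw();ctrl.snapshot('side');yaw()"
```

```text
7.75 pos [444.9  10.1 141.2] F [-1.6 -5.3  3.7] T [-0.408  0.165  0.263] w 0.447
yaw -89.02 j1,j6 [-4.22 84.9 ]
7.8 pos [444.9  10.1 141.2] F [-0.8 -5.9  6.3] T [-0.388  0.087  0.275] w 0.446
yaw -89.02 j1,j6 [-4.22 84.9 ]
7.85 pos [444.9  10.1 141.2] F [-0.3 -4.7  6.3] T [-0.437  0.092  0.314] w 0.447
yaw -89.01 j1,j6 [-4.22 84.9 ]
```

>>> jog_arm(
  steps=[
    [[0,0,0],[-0.7,0,0],1],
    [[0,0,0],[-1.6,0,0],1],
    [[0,0,0],[-2.5,0,0],1],
    [[0,0,0],[-3.4,0,0],1],
    [[0,0,0],[-4.3,0,0],1],
    [[0,0,0],[-5.2,0,0],1],
    [[0,0,0],[-6.0,0,0],1],
    [[0,0,0],[-6.6,0,0],1],
    [[0,0,0],[-6.6,0,0],1],
  ],
)

```text
time_s: 8.98
ee_pos: [444.3, 11.0, 141.1]
eef_rot: [[0.0, 0.592, 0.806], [-0.0, 0.806, -0.592], [-1.0, -0.0, 0.0]]
ft_force: [-1.3, -2.4, 5.1]
width: 0.446
```

```bash
python3 -c "
from h import *
yaw();ctrl.snapshot('side');yaw()"
```

```text
8.97 pos [444.3  11.  141.1] F [-1.3 -2.4  5.1] T [-0.215  0.498 -0.122] w 0.446
yaw -36.3 j1,j6 [-4.19 32.14]
9.03 pos [444.3  11.  141.1] F [-2.6 -1.1  6.7] T [-0.133  0.414 -0.131] w 0.45
yaw -36.32 j1,j6 [-4.18 32.16]
```

>>> jog_arm(
  steps=[
    [[0,0,0],[-0.7,0,0],1],
    [[0,0,0],[-1.6,0,0],1],
    [[0,0,0],[-2.5,0,0],1],
    [[0,0,0],[-3.4,0,0],1],
    [[0,0,0],[-4.3,0,0],1],
    [[0,0,0],[-5.2,0,0],1],
    [[0,0,0],[-5.7,0,0],1],
    [[0,0,0],[-5.7,0,0],1],
  ],
)

```text
time_s: 10.02
ee_pos: [443.3, 11.1, 141.1]
eef_rot: [[-0.002, -0.162, 0.987], [-0.0, 0.987, 0.162], [-1.0, 0.0, -0.002]]
ft_force: [-3.3, -2.0, 10.7]
width: 0.449
```

```bash
python3 -c "
from h import *
yaw();ctrl.snapshot('side');yaw()"
```

```text
10.03 pos [443.3  11.1 141.1] F [-3.3 -2.  10.7] T [-0.248  0.74  -0.077] w 0.449
yaw 9.3 j1,j6 [ -4.18 -13.46]
10.07 pos [443.3  11.1 141.1] F [-3.4 -1.5  7.5] T [-0.165  0.789 -0.098] w 0.447
yaw 9.28 j1,j6 [ -4.18 -13.44]
```

>>> jog_arm(
  steps=[
    [[0,0,0],[-0.8,0,0],1],
    [[0,0,0],[-1.6,0,0],1],
    [[0,0,0],[-2.15,0,0],1],
    [[0,0,0],[-2.15,0,0],1],
    [[0,0,0],[-2.15,0,0],1],
    [[0,0,0],[-2.15,0,0],1],
  ],
)

```text
time_s: 10.82
ee_pos: [442.9, 11.1, 141.1]
eef_rot: [[-0.003, -0.447, 0.895], [-0.001, 0.895, 0.447], [-1.0, 0.001, -0.003]]
ft_force: [-5.1, -1.3, 11.1]
width: 0.446
```

```bash
python3 -c "
from h import *
for i in range(4): yaw();ctrl.snapshot('side')"
```

```text
10.82 pos [442.9  11.1 141.1] F [-5.1 -1.3 11.1] T [-0.339  0.927  0.102] w 0.446
yaw 26.54 j1,j6 [ -4.17 -30.67]
10.88 pos [442.9  11.1 141.1] F [-5.3 -1.4 11.7] T [-0.29   0.874  0.055] w 0.448
yaw 26.54 j1,j6 [ -4.17 -30.67]
10.93 pos [442.9  11.  141.1] F [-4.5 -1.3  8.4] T [-0.28   0.943  0.058] w 0.446
yaw 26.54 j1,j6 [ -4.17 -30.67]
10.97 pos [443.   11.1 141.1] F [-5.5 -2.1 11.4] T [-0.353  0.852  0.124] w 0.45
yaw 26.54 j1,j6 [ -4.17 -30.67]
```

>>> jog_arm(
  steps=[
    [[0,0,0],[-0.15,0,0],1],
    [[0,0,0],[-0.15,0,0],1],
    [[0,0,0],[-0.15,0,0],1],
  ],
)

```text
time_s: 11.4
ee_pos: [442.9, 11.0, 141.1]
eef_rot: [[-0.003, -0.465, 0.885], [-0.001, 0.885, 0.465], [-1.0, 0.001, -0.003]]
ft_force: [-5.5, -2.9, 10.9]
width: 0.444
```

```bash
python3 -c "
from h import *
for i in range(4): yaw();ctrl.snapshot('side')"
```

```text
11.4 pos [442.9  11.  141.1] F [-5.5 -2.9 10.9] T [-0.33   0.871  0.033] w 0.444
yaw 27.71 j1,j6 [ -4.18 -31.85]
11.45 pos [442.9  11.  141.1] F [-5.7 -1.6 10.5] T [-0.34   0.939 -0.021] w 0.449
yaw 27.71 j1,j6 [ -4.18 -31.85]
11.5 pos [442.9  11.  141.1] F [-5.9 -2.6 10.3] T [-0.256  0.904  0.003] w 0.448
yaw 27.72 j1,j6 [ -4.17 -31.85]
11.55 pos [442.9  11.  141.1] F [-5.8 -1.8 10.7] T [-0.265  0.869 -0.007] w 0.449
yaw 27.71 j1,j6 [ -4.18 -31.85]
```

>>> jog_arm(
  steps=[
    [[0,0,0],[0,0,0],-1],
    [[0,0,0],[0,0,0],-1],
    [[0,0,0],[0,0,0],-1],
    [[0,0,0],[0,0,0],-1],
    [[0,0,0],[0,0,0],-1],
    [[-30,0,0],[0,0,0],-1],
    [[-80,0,0],[0,0,0],-1],
    [[-100,0,0],[0,0,0],-1],
    [[-100,0,0],[0,0,0],-1],
  ],
)

```text
time_s: 12.72
ee_pos: [445.5, 11.2, 242.2]
eef_rot: [[0.005, -0.464, 0.886], [-0.0, 0.886, 0.464], [-1.0, -0.003, 0.004]]
ft_force: [0.7, 0.0, -0.2]
width: 0.998
```

```bash
python3 - <<'E'
from h import *
yaw()
for n,(a,b,c,d) in dict(side=(150,300,180,320),top=(190,290,250,390)).items():
    p=ctrl.snapshot(n)[a:b,c:d,::-1];cv2.imwrite(f"pics/{n}3.png",cv2.resize(p,None,fx=4,fy=4,interpolation=cv2.INTER_CUBIC)[:600])
E
```

```text
12.72 pos [445.5  11.2 242.2] F [ 0.7  0.  -0.2] T [-0.005  0.055 -0.   ] w 0.998
yaw 27.64 j1,j6 [ -4.17 -31.8 ]
```

View pics/side3.png

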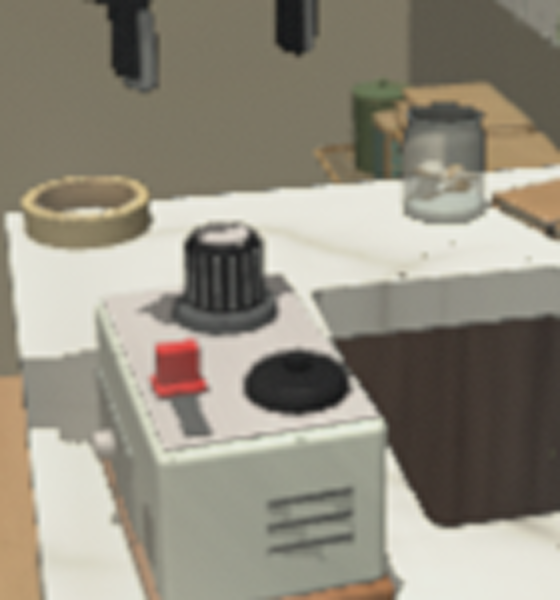

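>>> jog_arm(
  steps=[
    [[0,-60,-31],[0.7,0,0],-1],
    [[0,-120,-62],[1.4,0,0],-1],
    [[0,-180,-93],[2.1,0,0],-1],
    [[0,-240,-124],[2.9,0,0],-1],
    [[0,-310,-162],[2.9,0,0],1],
    [[0,-310,-162],[2.9,0,0],1],
    [[0,-310,-162],[2.9,0,0],1],
    [[0,-310,-162],[2.9,0,0],1],
  ],
)

```text
time_s: 13.82
ee_pos: [443.2, -337.3, 238.2]
eef_rot: [[-0.003, -0.077, 0.997], [0.003, 0.997, 0.077], [-1.0, 0.003, -0.003]]
ft_force: [0.0, -1.0, -1.1]
width: 0.145
```

```bash
python3 - <<'E'
from h import *
yaw()
p=ctrl.snapshot("top");cv2.imwrite("pics/top4.png",p[:,:,::-1]);a=cv2.imread("pics/top0.png")
print([(np.round(d["xyz"],1).tolist(),round(d["conf"],2)) for d in ctrl.boxes_of("lock_top","top")][:3])
cr=[cv2.resize(i[222:270,288:361],None,fx=10,fy=10,interpolation=cv2.INTER_CUBIC)[:,:] for i in (a,p[:,:,::-1])]
cv2.imwrite("pics/cmp.png",cv2.resize(np.vstack(cr),None,fx=.6,fy=.6))
E
```

```text
13.82 pos [ 443.2 -337.3  238.2] F [ 0.  -1.  -1.1] T [0.003 0.043 0.063] w 0.145
yaw 4.41 j1,j6 [-41.77 -46.19]
[([406.0, -71.0, 131.1], 0.63), ([612.1, -156.9, 104.1], 0.22)]
```

View pics/cmp.png

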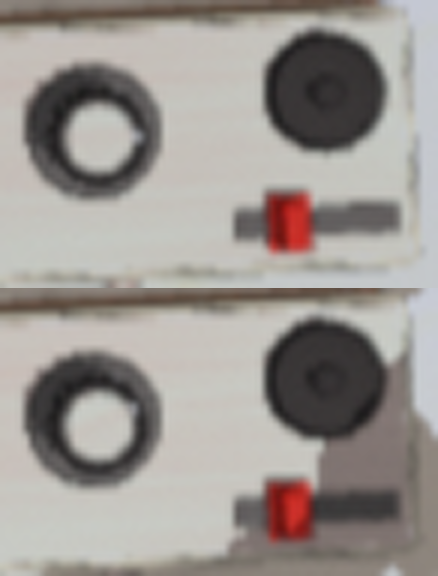

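>>> jog_arm(
  steps=[
    [[0,60,-2],[0,0,0],1],
    [[0,120,-5],[0,0,0],1],
    [[0,180,-7],[0,0,0],1],
    [[0,240,-10],[0,0,0],1],
    [[0,295,-12],[0,0,0],1],
    [[0,295,-12],[0,0,0],1],
    [[0,295,-12],[0,0,0],1],
    [[40,295,-12],[0,0,0],1],
    [[65,295,-12],[0,0,0],1],
    [[75,295,-12],[0,0,0],1],
    [[75,295,-12],[0,0,0],1],
  ],
)

```text
time_s: 15.3
ee_pos: [409.3, -46.1, 164.9]
eef_rot: [[-0.001, -0.076, 0.997], [0.0, 0.997, 0.076], [-1.0, 0.0, -0.001]]
ft_force: [-0.4, -0.8, -0.0]
width: 0.002
```

```bash
python3 - <<'E'
from h import *
yaw()
for n,(a,b,c,d) in dict(side=(150,300,180,320),top=(190,290,250,390)).items():
    p=ctrl.snapshot(n)[a:b,c:d,::-1];cv2.imwrite(f"pics/{n}5.png",cv2.resize(p,None,fx=4,fy=4,interpolation=cv2.INTER_CUBIC)[:600])
yaw()
E
```

```text
15.3 pos [409.3 -46.1 164.9] F [-0.4 -0.8 -0. ] T [ 0.01  -0.013  0.028] w 0.002
yaw 4.35 j1,j6 [-12.48 -16.82]
15.4 pos [410.4 -46.  166.2] F [ 0.7 -0.8  0.1] T [-0.016 -0.034  0.008] w -0.004
yaw 4.39 j1,j6 [-12.44 -16.82]
```

View pics/side5.png

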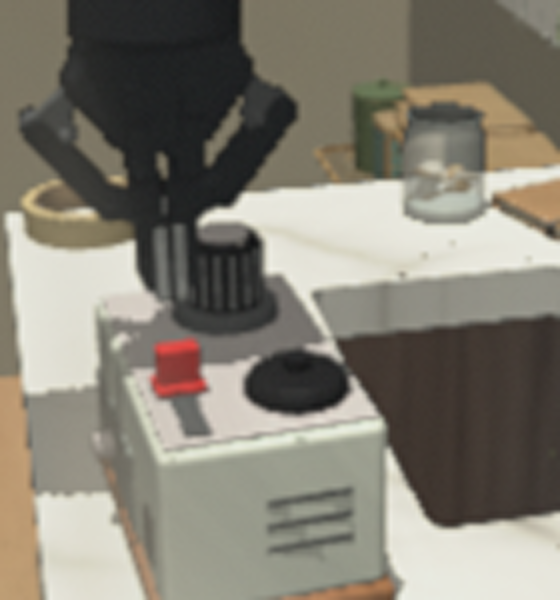

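```bash
python3 -c "
from h import *
for p in [(410,-46,147),(410,-57,147),(410,-70.5,132)]: print(p,(proj('side',p)[0]-[180,150])*4)"
```

```text
(410, -46, 147) [167.35914422 293.36309303]
(410, -57, 147) [170.41822744 302.85871352]
(410, -70.5, 132) [175.77549076 344.73650854]
```

Projection agrees with the picture (closed fingertips at crop (167,300), fin top at (176,345)). Lower beside the fin.

>>> jog_arm(
  steps=[
    [[15,3,1],[0,0,0],1],
    [[25,3,1],[0,0,0],1],
    [[29,3,1],[0,0,0],1],
    [[29,3,1],[0,0,0],1],
  ],
)

```text
time_s: 15.9
ee_pos: [409.8, -42.1, 135.8]
eef_rot: [[-0.001, -0.077, 0.997], [0.0, 0.997, 0.077], [-1.0, 0.0, -0.001]]
ft_force: [0.6, 0.3, 0.1]
width: -0.003
```

```bash
python3 - <<'E'
from h import *
yaw()
p=ctrl.snapshot("side")[150:300,180:320,::-1];cv2.imwrite("pics/side6.png",cv2.resize(p,None,fx=4,fy=4,interpolation=cv2.INTER_CUBIC))
E
```

```text
15.9 pos [409.8 -42.1 135.8] F [0.6 0.3 0.1] T [ 0.018 -0.019  0.001] w -0.003
yaw 4.44 j1,j6 [-11.93 -16.37]
```

View pics/side6.png

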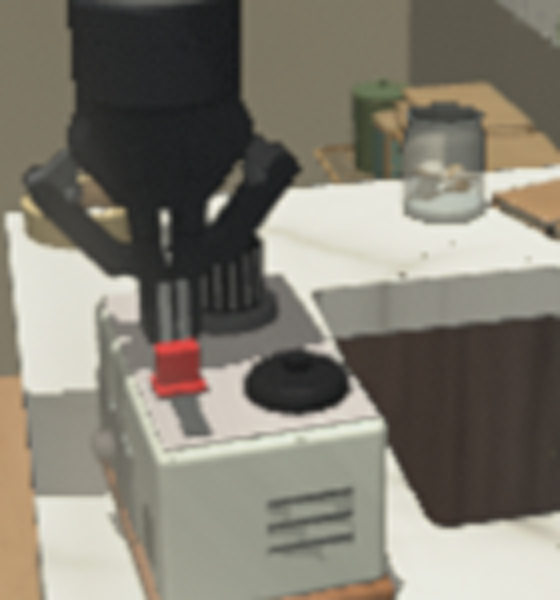

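>>> jog_arm(
  steps=[
    [[0,-5,0],[0,0,0],1],
    [[0,-10,0],[0,0,0],1],
    [[0,-15,0],[0,0,0],1],
    [[0,-20,0],[0,0,0],1],
    [[0,-25,0],[0,0,0],1],
    [[0,-29,0],[0,0,0],1],
    [[0,-31,0],[0,0,0],1],
    [[0,-31,0],[0,0,0],1],
  ],
)

```text
time_s: 16.95
ee_pos: [412.6, -73.5, 136.2]
eef_rot: [[0.0, -0.077, 0.997], [-0.001, 0.997, 0.077], [-1.0, -0.001, -0.0]]
ft_force: [-0.3, 0.6, -0.0]
width: 0.004
```

```bash
python3 -c "
from h import *
for i in range(3): yaw();ctrl.snapshot('side')"
```

```text
16.95 pos [412.6 -73.5 136.2] F [-0.3  0.6 -0. ] T [ 0.054 -0.004 -0.035] w 0.004
yaw 4.44 j1,j6 [-16.04 -20.45]
17.0 pos [412.5 -73.5 136.2] F [-0.1  0.4  0.2] T [-0.002  0.017 -0.043] w 0.002
yaw 4.45 j1,j6 [-16.03 -20.45]
17.05 pos [412.4 -73.4 136.1] F [-0.3 -0.2 -0.2] T [ 0.056 -0.036  0.027] w -0.0
yaw 4.46 j1,j6 [-16.03 -20.45]
```

```bash
python3 - <<'E'
from h import *
p=ctrl.snapshot("side")[150:300,180:320,::-1];cv2.imwrite("pics/side7.png",cv2.resize(p,None,fx=4,fy=4,interpolation=cv2.INTER_CUBIC))
print([(np.round(d["xyz"],1).tolist(),round(d["conf"],2)) for d in ctrl.boxes_of("lock_top","side")][:3])
E
```

```text
[([410.4, -90.3, 124.5], 0.51)]
```

View pics/side7.png

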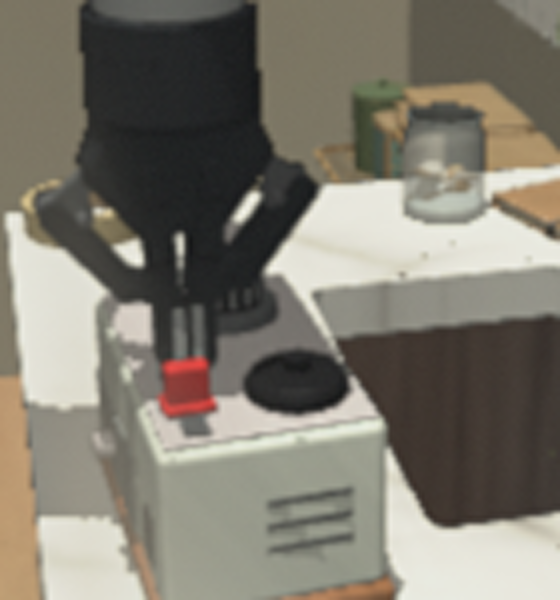

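>>> jog_arm(
  steps=[
    [[0,-1,0],[0,0,0],1],
    [[0,-2,0],[0,0,0],1],
    [[0,-3,0],[0,0,0],1],
    [[0,-3,0],[0,0,0],1],
  ],
)

```text
time_s: 17.7
ee_pos: [412.6, -76.1, 136.2]
eef_rot: [[-0.0, -0.077, 0.997], [0.0, 0.997, 0.077], [-1.0, 0.0, -0.0]]
ft_force: [-0.2, 2.2, -0.5]
width: 0.001
```

>>> jog_arm(
  steps=[
    [[0,-1,0],[0,0,0],1],
    [[0,-2,0],[0,0,0],1],
    [[0,-2,0],[0,0,0],1],
  ],
)

```text
time_s: 18.08
ee_pos: [412.7, -76.8, 136.2]
eef_rot: [[-0.001, -0.076, 0.997], [0.003, 0.997, 0.076], [-1.0, 0.003, -0.001]]
ft_force: [0.1, 7.2, 0.9]
width: 0.002
```

>>> jog_arm(
  steps=[
    [[0,-1,0],[0,0,0],1],
    [[0,-2,0],[0,0,0],1],
    [[0,-2,0],[0,0,0],1],
  ],
)

```text
time_s: 18.45
ee_pos: [412.7, -77.0, 136.2]
eef_rot: [[-0.001, -0.074, 0.997], [0.007, 0.997, 0.074], [-1.0, 0.007, -0.001]]
ft_force: [0.8, 13.9, 3.1]
width: -0.002
```

>>> jog_arm(
  steps=[
    [[0,6,0],[0,0,0],1],
    [[0,12,0],[0,0,0],1],
    [[0,12,0],[0,0,0],1],
    [[-40,12,0],[0,0,0],1],
    [[-90,12,0],[0,0,0],1],
    [[-110,12,0],[0,0,0],1],
    [[-110,-50,0],[0,0,0],1],
    [[-110,-110,0],[0,0,0],1],
    [[-110,-170,0],[0,0,0],1],
    [[-110,-250,0],[0,0,0],1],
    [[-110,-250,0],[0,0,0],1],
    [[-110,-250,0],[0,0,0],1],
  ],
)

```text
time_s: 19.95
ee_pos: [432.0, -330.1, 245.8]
eef_rot: [[-0.001, -0.075, 0.997], [0.001, 0.997, 0.075], [-1.0, 0.001, -0.001]]
ft_force: [1.0, 0.2, -0.4]
width: 0.0
```

```bash
python3 - <<'E'
from h import *
yaw()
p=ctrl.snapshot("top")[:,:,::-1];a=cv2.imread("pics/top4.png")
cr=[cv2.resize(i[222:270,288:361],None,fx=6,fy=6,interpolation=cv2.INTER_CUBIC) for i in (a,p)]
cv2.imwrite("pics/cmp2.png",np.vstack(cr))
s=ctrl.snapshot("side");cv2.imwrite("pics/side8.png",s[:,:,::-1])
for n in("top","side"):
  for q in("lock_top","spice_jar","tip_jar"): print(n,q,[(np.round(d["xyz"],1).tolist(),round(d["conf"],2)) for d in ctrl.boxes_of(q,n)][:2])
E
```

```text
19.95 pos [ 432.  -330.1  245.8] F [ 1.   0.2 -0.4] T [ 0.022 -0.03   0.005] w 0.0
yaw 4.31 j1,j6 [-41.98 -46.29]
top lock_top [([406.8, -90.7, 124.2], 0.59)]
top spice_jar [([612.3, -158.2, 99.0], 0.84)]
top tip_jar [([671.0, 392.6, 33.3], 0.55)]
side lock_top [([409.4, -96.0, 125.8], 0.74)]
side spice_jar [([608.6, -186.1, 65.8], 0.63)]
side tip_jar [([677.2, 363.2, 53.3], 0.44)]
```

View pics/cmp2.png

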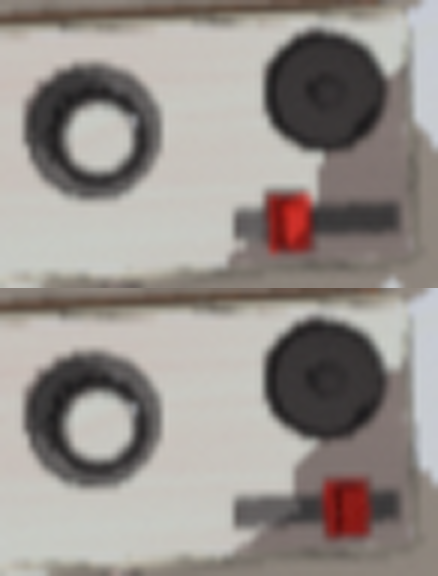

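View pics/side8.png

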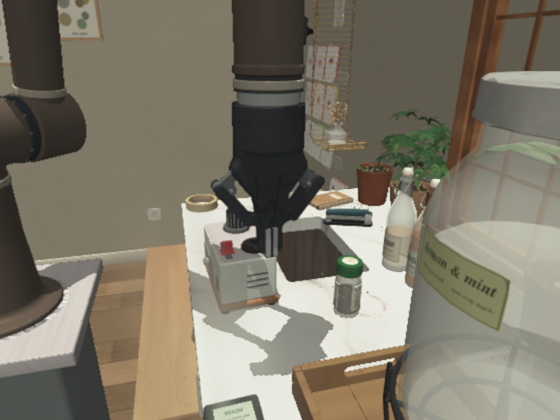

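```bash
python3 -c "
from h import *
st();print(ctrl.job_done())"
```

```text
20.35 pos [ 432.7 -328.3  246.5] F [-0.6  0.4  0. ] T [ 0.005 -0.031 -0.032] w -0.002
the job is handed in; nothing more can be done
None
```

The mill is set and the job is handed in at about 20.4 s: the dial is on its fifth click and the red lock tab is home. The hand-in gives no verdict, so this rests on my own checks.

- **Zero stop:** The dial started four clicks from zero. I gripped it at 27 N and turned it clockwise. Just past the second and third clicks the torque was about 0.05–0.14 N m, the normal click feel. At the fourth it rose to about 0.21 and then 0.28 N m, which is the stop and below the 0.45 N m forcing limit.
- **Small disagreement:** At the stop the torque was slightly lower than the tool's angle implied, by about 2° of turn. That is probably give in the rubber or the initial grip.
- **Five clicks open:** I turned it back counter-clockwise until the torque read zero. That was 22.6° past where it started, so one click net. The dial's marker had moved about 20° counter-clockwise in the top picture. It looked unchanged after the lock push.
- **Lock tab:** I pushed the fin until it stalled against its end at 14 N. The top picture shows it moved about 22 mm from its starting position, which could be 0–3 mm along already.
- **Jars and arm:** The detectors put both jars within a few millimetres of where they started, apart from the tip jar in the top view, which had no starting detection to compare with. The arm stood clear with zero contact force.

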